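# Balance the bottle carrier and hold it up level

## Robot

A 6-joint arm with a two-finger parallel gripper is mounted at the origin on the work surface. World frame = base frame: x ahead of the robot, y to its left, z up, the work surface at z = 0. Lengths are in m, angles in rad, forces in N, time in s.
With the tool pointing down it reaches from about 0.275 to 0.75 m from the base axis. Payload 10.2 kg.
Tool frame: the origin (TCP) lies between the finger pads, 19 mm behind the fingertips; this is the grasp point; z points along the fingers, y is the direction in which the jaws open and shut (so a half turn about z gives the same grasp; the last joint's range is limited). The gripper opens to 85 mm and grips with 20 to 120 N. Pads are 22 mm wide; open, the fingers measure 114 mm over their backs; the gripper's body (76 mm by 85 mm) begins 54 mm behind the grasp point. The pads swing forward as they close: fully open they stand 13 mm farther back than shut.
Start: joints at [-1.533, 0.313, 1.498, -0, 1.331, -0.223], TCP at [0.135, -0.507, 0.25] pointing down, gripper open.
Joint ranges: [-2.94, 2.94], [-0.97, 2.17], [0.19, 2.56], [-1.23, 4.37], [0.02, 3.11], [-2.88, 2.88]. Speed limits (rad/s): [2.39, 2.39, 3.01, 3.14, 3.14, 3.14].

## Interface

Orientations are given as a unit quaternion [w, x, y, z].
In Python, from station import manip, gripper_to, planner, capture gives the robot as it stands. The module is installed in compiled form; this text tells all that it offers. Calls block until the motion is done:
- manip.move_pose(position, orientation): joint-space move of the TCP to a pose.
- manip.servo_line(position, ori=None, velocity=0.15): straight line of the TCP; ori=None keeps the orientation; velocity is the mean speed in m/s.
- manip.set_joints(angles): joint-space move.
- gripper_to(opening, effort=None): finger opening in m; effort is the grip in N (None keeps the last); returns when the fingers have stopped.
- manip.wait(seconds).
- planner.inverse_kinematics(position, orientation): joint angles nearest the present ones, or None.
- capture(name): name is "scene" or "side" or "wrist"; returns a dict with "img" (420x560x3 uint8, blue, green, red), "z_map" (420x560 float32, m along the optical axis (not along the pixel's ray), 0 where there is no reading), "intrinsics" (3x3 intrinsics, pixels), "rvec" (rotation vector, rad) and "tvec" (3), from world to camera coordinates, as OpenCV has them. Camera axes: x right, y down, z forward; pixel columns grow to the right and rows downward; lengths in m; the calibration is good to about 2 mm. The wrist camera is an equidistant fisheye: a pixel r from the principal point sees the ray r / f radians off the axis. A picture is of the moment at which its call begins.
A pose or a line that the arm cannot do raises manip.MotionError and nothing moves.
- manip.hand_in(): hands the job in, once; it reports no verdict.
Readings, each from a call of its own:
- manip.get_time_s(): time.
- manip.get_qpos(): joint angles.
- manip.get_qvel(): joint speeds.
- manip.get_tau(): joint torques, N m.
- manip.get_ee_pos(): TCP position.
- manip.get_tool_rot(): TCP orientation.
- manip.get_ft_force(): force on the tool from outside, world axes, zero at the start.
- manip.get_ft_torque(): the same for the moment, N m.
- manip.get_grip_width(): finger opening in m.
Only numpy, scipy, OpenCV 4.12 (cv2) and the standard library are available. Lean on these libraries where they do the work, as an engineer would, in place of code of your own. Each camera call takes 0.05 s, during which the arm holds its last target. There are 200 camera calls.

## Task

Put the flanged steel balance weight into the empty pocket of the two-pocket bottle carrier, thin spigot down and knob up, until its flange lies flat on the carrier, and let go of it. Then lift the carrier, weight and bottle aboard, by its handle bar up out of the drip tray until it hangs at least 10 cm above where it stood, and finish holding it there in the gripper, steady and level: do not put it down or let go. Do not tip the carrier on the way, and leave the steel ring, the jar, the beaker and the blue-capped bottle standing around where they are.

Things in the scene. Friction and masses are not known exactly. Their poses are not given: they have to be found in the camera images.
- balance_weight: Loose steel weight, 51 mm high, 0.2 kg, standing on the bench: thin spigot below (28 mm diameter, 18 mm high, chamfered foot), flange (52 mm diameter, from 18 to 23 mm height), knob to grip on top (32 mm diameter, from 23 to 51 mm height). Origin: centre of the spigot's underside, z up its axis. It may change places with the collar.
- carrier: Loose white plastic block 190 x 76 x 30 mm, steel handle bar over its middle on two 8 mm posts at x = -33 and +33 mm; 0.35 kg empty, up to 0.9 kg loaded. Origin: centre of the underside; x along its length towards the EMPTY pocket, z up. The bottle stands in the other pocket (44 mm wide) at x = -70 mm. Any yaw.
- pocket (a point): Centre of the mouth of the empty round pocket, on the block's top face (30 mm above the carrier's underside), 70 mm from its centre along +x; 32 mm diameter, 20 mm deep. With the weight seated its flange lies on the block's top and its spigot's underside is 18 mm below this point.
- grip_bar (a point): Middle of the handle bar, 102 mm above the carrier's underside. The straight bar is 82 mm long (along the carrier's x), 12 mm wide (carrier's y) and 16 mm high; there is free room under and beside it.
- sample_bottle: Brown glass bottle with a white cap, 40 mm diameter, 80 mm high, about 0.2 kg, standing loose in the carrier's other pocket, 10 mm above the carrier's underside; its top is 90 mm above the carrier's underside. Origin: centre of its underside.
- tray: Shallow fixed steel drip tray 220 x 106 mm, floor 3 mm thick, rim 12 mm above the bench; the carrier stands on its floor. Origin: centre of the underside.
- collar: A plain steel ring lying flat, 52 mm outside, 33 mm bore, 20 mm high; not part of the job. Origin: centre of its underside.
- vial_jar: Small glass jar with a white cap, 44 mm across, 55 mm high; not part of the job. Origin: centre of its underside.
- beaker: Open glass beaker, 68 mm across, 85 mm high; not part of the job. Origin: centre of its underside.
- reagent: Brown glass bottle with a blue cap, 64 mm across, 125 mm high; not part of the job. Origin: centre of its underside.
There are look-alikes about, which are no part of the job. Several things have the shape of the carrier; the one meant has the colours described above.

How it is judged:
On the way, in this order (a step that is already met when the one before it is completed fails the run):
1. the weight sits in the empty pocket, spigot down, flange on the carrier, let go, while the carrier stands on the tray (x of balance_weight in the frame of carrier between 0.066 and 0.074 m and y of balance_weight in the frame of carrier between -0.004 and 0.004 m and z of balance_weight in the frame of carrier between 0.008 and 0.015 m and angle between the z axis of balance_weight and the z axis of carrier, either way round below 0.12 rad and angle between balance_weight's own z axis and vertical below 0.3 rad and contact force between balance_weight and the fingers below 0.1 N and height (world z) of carrier below 0.008 m and angle between carrier's own z axis and vertical below 0.04 rad), for 0.2 s.
2. the carrier is lifted by its handle bar clear of the tray, weight and bottle aboard (height (world z) of carrier above 0.095 m and contact force between carrier and the fingers above 1 N and contact force between carrier and tray below 0.1 N and distance between the grasp point and grip_bar below 0.045 m and x of balance_weight in the frame of carrier between 0.066 and 0.074 m and y of balance_weight in the frame of carrier between -0.004 and 0.004 m and z of balance_weight in the frame of carrier between 0.008 and 0.015 m and angle between the z axis of balance_weight and the z axis of carrier, either way round below 0.12 rad and angle between balance_weight's own z axis and vertical below 0.3 rad and x of sample_bottle in the frame of carrier between -0.076 and -0.064 m and y of sample_bottle in the frame of carrier between -0.006 and 0.006 m and z of sample_bottle in the frame of carrier below 0.016 m), for 0.2 s.
At the end, for the whole second after the job is handed in: Held by the handle bar (TCP within 45 mm of its middle), underside 95 mm or more above the bench, off the tray, level within 0.1 rad, under 20 mm/s and 0.1 rad/s; weight in its pocket spigot down (within 4 mm, flange down within 3 mm), bottle in the other; fingers touch neither (all of step 2 and contact force between each of balance_weight, sample_bottle and the fingers below 0.1 N and angle between carrier's own z axis and vertical below 0.1 rad and linear speed of carrier below 0.02 m/s and angular speed of carrier below 0.1 rad/s); the arm keeps its last pose, push and grip.
It fails at once if the carrier is tipped by more than 0.35 rad (angle between carrier's own z axis and vertical above 0.35 rad).
It fails at once if the ring, jar, beaker or blue-capped bottle is pushed more than 30 mm (distance of any of collar, vial_jar, beaker, reagent from where it was at the start of the episode above 0.03 m).
It also fails if it takes over 56 s, if anything falls off the work surface, if the arm or the gripper's body presses on something with over 40 N, if the wrist force passes 120 N, or if a joint passes its speed limit or range.

## Working session

There is one attempt and no reset: what is moved stays moved. The work goes in short steps, each a Python script; the robot and the scene stay as the last script left them, time stands still between calls to the robot, and variables do not carry over. Pictures are saved under pics/ and viewed, about 8 in all and at most 12, crops included, and the job is handed in when it is done.

```bash
mkdir -p pics; cat > h.py <<'E'
import numpy as np, cv2
from station import manip, gripper_to, planner, capture
def grab(n,f):
    d=capture(n); cv2.imwrite(f'pics/{f}.png',d['img']); np.savez(f'pics/{f}.npz',**d); return d
def cloud(d):
    z=d['z_map']; K=d['intrinsics']; h,w=z.shape
    u,v=np.meshgrid(np.arange(w),np.arange(h))
    R=cv2.Rodrigues(np.array(d['rvec'],float))[0]; t=np.array(d['tvec'],float).ravel()
    x=(u-K[0,2])/K[0,0]; y=(v-K[1,2])/K[1,1]
    P=np.stack([x*z,y*z,z],-1)
    W=(P-t)@R; W[z==0]=np.nan
    return W
def load(f): return dict(np.load(f'pics/{f}.npz'))
def down(a): # tool z down, tool y (jaw) direction at angle a in world xy
    # columns: x, y, z ; y=(cos a, sin a,0), z=(0,0,-1), x=y cross z
    y=np.array([np.cos(a),np.sin(a),0]); z=np.array([0,0,-1.]); x=np.cross(y,z)
    from scipy.spatial.transform import Rotation as Ro
    q=Ro.from_matrix(np.stack([x,y,z],1)).as_quat(); return [q[3],q[0],q[1],q[2]]
E
python3 - <<'E'
from h import *
for n in('scene','side'):
    d=grab(n,n+'0'); R=cv2.Rodrigues(np.array(d['rvec'],float))[0]; print(n,-R.T@np.array(d['tvec']).ravel(),R[2])
a=cv2.imread('pics/scene0.png');print(manip.get_time_s(),manip.get_tool_rot())
E
```

```text
scene [ 1.48666115 -0.34379941  0.868288  ] [-0.74473821  0.29453037 -0.59884628]
side [-0.23753445  0.73923117  0.91403794] [ 0.56049301 -0.52868034 -0.63745171]
0.1 [-5.66211205e-04  9.91508457e-01  1.30040984e-01  4.01638449e-05]
```

View pics/scene0.png

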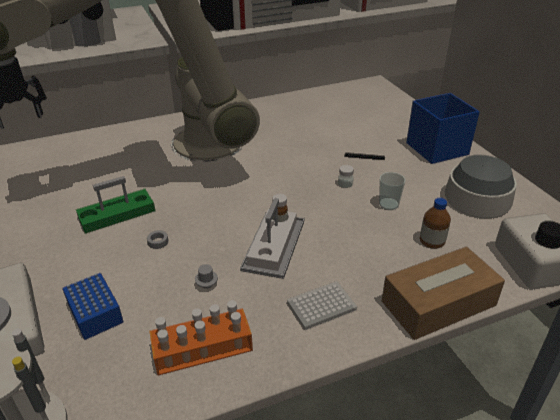

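View pics/side0.png

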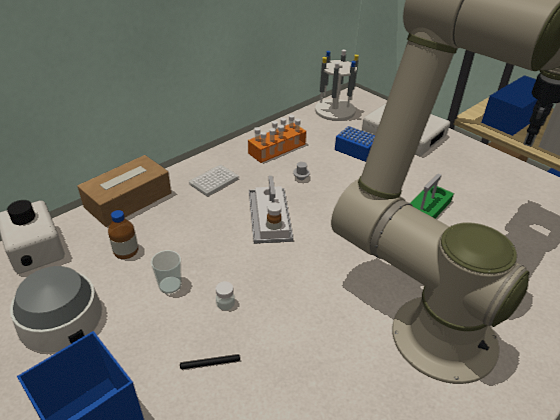

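The scene picture shows the white carrier in its tray at about (274,240), with the bottle at (281,205) and the empty pocket at (266,247). The green carrier at (116,207) is the look-alike. There are two weight candidates: the knobbed steel piece at (206,275), which matches the description, and the plain ring at (157,239), which is the collar.

```bash
python3 - <<'E'
from h import *
d=load('scene0'); W=cloud(d); im=d['img']
def reg(n,x0,x1,y0,y1,z0,z1):
    P=W[y0:y1,x0:x1].reshape(-1,3); P=P[(P[:,2]>z0)&(P[:,2]<z1)]
    if len(P)>3:
        print(n,len(P),P.mean(0).round(4),P.min(0).round(4),P.max(0).round(4))
    return P
reg('bench',100,130,240,260,-.05,.05)
reg('knobtop',190,222,255,295,.046,.06); reg('flange',190,222,255,295,.017,.028)
reg('collar',140,175,225,255,.016,.03)
P=reg('blocktop',235,310,190,280,.030,.037)
r=cv2.minAreaRect((P[:,:2]*1000).astype(np.float32)); print(r)
P=reg('bar',235,310,190,280,.098,.115); print(cv2.minAreaRect((P[:,:2]*1000).astype(np.float32)))
reg('cap',270,292,190,205,.086,.098)
d2=load('side0'); W=cloud(d2)
reg('S knobtop',285,320,155,190,.046,.06)
P=reg('S bar',245,300,170,240,.098,.115); print(cv2.minAreaRect((P[:,:2]*1000).astype(np.float32)))
P=reg('S top',245,300,170,250,.030,.037);print(cv2.minAreaRect((P[:,:2]*1000).astype(np.float32)))
reg('S cap',262,285,200,215,.086,.098)
c=np.hstack([cv2.resize(im[185:285,180:310],None,fx=4,fy=4,interpolation=2)]);cv2.imwrite('pics/crop1.png',c)
E
```

```text
bench 597 [ 0.4269 -0.3611 -0.0022] [ 0.3752 -0.399  -0.0068] [ 0.4754 -0.3219  0.0028]
knobtop 125 [ 0.6336 -0.1829  0.0492] [ 0.6161 -0.1985  0.0461] [ 0.6517 -0.1674  0.0525]
flange 185 [ 0.6416 -0.1844  0.0215] [ 0.6099 -0.208   0.017 ] [ 0.6588 -0.1582  0.0277]
collar 124 [ 0.4427 -0.2566  0.0182] [ 0.4139 -0.2811  0.016 ] [ 0.4702 -0.2319  0.0214]
blocktop 940 [0.5715 0.0024 0.032 ] [ 0.464  -0.0763  0.03  ] [0.6535 0.0936 0.037 ]
((558.0663452148438, 8.653419494628906), (77.33869171142578, 193.67999267578125), 53.58702087402344)
bar 159 [0.5624 0.0065 0.1086] [ 0.5225 -0.0194  0.0981] [0.5942 0.0367 0.1148]
((557.5018310546875, 8.705560684204102), (13.55121898651123, 84.42845916748047), 52.870452880859375)
cap 96 [0.5027 0.0525 0.0908] [0.4807 0.0334 0.0865] [0.5261 0.0693 0.0949]
S knobtop 68 [ 0.6282 -0.1828  0.0514] [ 0.6105 -0.2014  0.0464] [ 0.6464 -0.1648  0.0553]
S bar 93 [0.5464 0.0133 0.111 ] [ 0.5186 -0.0202  0.1001] [0.587  0.0365 0.1149]
((553.3125, 7.750659942626953), (11.774834632873535, 83.01492309570312), 52.66472244262695)
S top 729 [0.5525 0.0107 0.034 ] [ 0.4575 -0.1732  0.03  ] [0.6531 0.0935 0.037 ]
((580.010986328125, -24.91876220703125), (115.51439666748047, 290.3056335449219), 39.649898529052734)
S cap 128 [0.4957 0.0506 0.0934] [0.4784 0.0269 0.0861] [0.5271 0.0678 0.0976]
```

View pics/crop1.png

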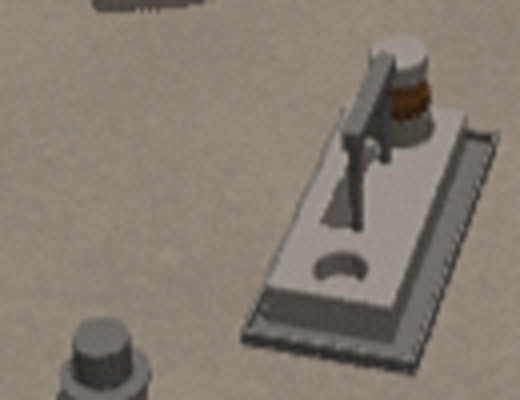

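The crop confirms the choices: the knobbed weight is at lower left, (102,350) in the crop. The white carrier's empty pocket is at (340,267), and the bottle is at its far end. The measured carrier axis runs at about -37° and its centre is near (0.557,0.009). Next I go above the weight and look with the wrist camera.

```bash
cat >> h.py <<'E'
def fcloud(d):
    z=d['z_map']; K=d['intrinsics']; h,w=z.shape
    u,v=np.meshgrid(np.arange(w),np.arange(h))
    a=(u-K[0,2])/K[0,0]; b=(v-K[1,2])/K[1,1]; th=np.hypot(a,b)+1e-9
    s=np.tan(np.minimum(th,1.5))/th
    R=cv2.Rodrigues(np.array(d['rvec'],float))[0]; t=np.array(d['tvec'],float).ravel()
    W=(np.stack([a*s*z,b*s*z,z],-1)-t)@R; W[(z==0)|(th>1.3)]=np.nan
    return W
E
python3 - <<'E'
from h import *
A=np.radians(52.8)
for a in(A,A-np.pi):
    for p in([.631,-.183,.19],[.631,-.183,.05],[.613,-.034,.06],[.557,.009,.1],[.557,.009,.25]): 
        q=planner.inverse_kinematics(p,down(a)); print(None if q is None else np.round(q,2))
best=min((A,A-np.pi),key=lambda a:abs(planner.inverse_kinematics([.631,-.183,.19],down(a))[5]))
print(best)
manip.move_pose([.631,-.183,.19],down(best)); print(manip.get_time_s(),manip.get_ee_pos())
d=grab('wrist','w1'); W=fcloud(d)
P=W.reshape(-1,3); near=np.hypot(P[:,0]-.631,P[:,1]+.183)<.045
for z0,z1 in((.045,.056),(.017,.027)):
    Q=P[near&(P[:,2]>z0)&(P[:,2]<z1)]; print(len(Q),Q.mean(0) if len(Q) else '',Q.min(0),Q.max(0)); print(cv2.minEnclosingCircle((Q[:,:2]*1000).astype(np.float32)))
E
```

```text
[-0.46  0.65  1.13 -0.    1.35 -1.38]
[-0.46  0.8   1.26 -0.    1.08 -1.38]
[-0.25  0.7   1.42 -0.    1.02 -1.17]
[-0.19  0.54  1.58 -0.    1.02 -1.12]
[-0.19  0.38  1.4  -0.    1.36 -1.12]
[-0.46  0.65  1.13 -0.    1.35  1.76]
[-0.46  0.8   1.26 -0.    1.08  1.76]
[-0.25  0.7   1.42 -0.    1.02  1.97]
[-0.19  0.54  1.58 -0.    1.02  2.03]
[-0.19  0.38  1.4  -0.    1.36  2.03]
0.921533845053006
2.2333 [ 0.63067108 -0.18401659  0.19015707]
1131 [ 0.6284599  -0.18220936  0.05155839] [ 0.61313369 -0.19818165  0.04502187] [ 0.64504997 -0.16680278  0.05397638]
((629.0831298828125, -182.63658142089844), 16.055967330932617)
1167 [ 0.62384369 -0.17874671  0.02363738] [ 0.60306474 -0.20811674  0.01884227] [ 0.65508808 -0.15679129  0.02694026]
((629.0166625976562, -182.50692749023438), 26.07154083251953)
```

View pics/w1.png

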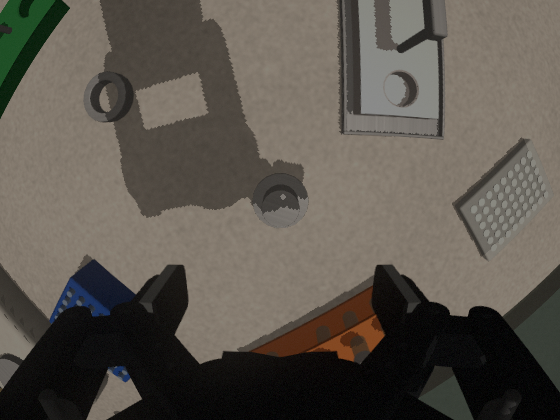

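The wrist view shows the weight at (280,200) and the carrier's pocket at (400,90). The fitted circles have radii of 16.1 and 26.1 mm, matching the given sizes, with the centre at (0.629,-0.1825). I check clearance to the orange rack, then pick.

```bash
python3 - <<'E'
from h import *
P=np.vstack([cloud(load('scene0')).reshape(-1,3),fcloud(load('w1')).reshape(-1,3)])
r=np.hypot(P[:,0]-.629,P[:,1]+.1825); c=P[(r<.14)&(r>.035)&(P[:,2]>.04)&(P[:,2]<.15)]
print(len(c), np.sort(np.hypot(c[:,0]-.629,c[:,1]+.1825))[:20:5], c[:,2].max() if len(c) else 0)
A=0.921533845
gripper_to(.06,40)
manip.servo_line([.629,-.1825,.10],down(A),.15)
manip.servo_line([.629,-.1825,.050],velocity=.06)
manip.wait(.2); print(manip.get_ee_pos(),manip.get_ft_force())
gripper_to(.02,40); print('w',manip.get_grip_width(),manip.get_ee_pos())
manip.servo_line([.629,-.1825,.16],velocity=.12); manip.wait(.2)
print('w',manip.get_grip_width(),manip.get_ft_force(),manip.get_ee_pos(),manip.get_time_s())
d=grab('wrist','w2'); W=fcloud(d); P=W.reshape(-1,3); e=manip.get_ee_pos()
n=np.hypot(P[:,0]-e[0],P[:,1]-e[1])<.04
print(np.histogram(P[n,2]-e[2],bins=np.arange(-.17,.05,.01)))
E
```

```text
66 [0.13818061 0.13875816 0.13896359 0.13909041] 0.05399827679874709
[ 0.6291558  -0.18255931  0.0503781 ] [0.66879485 0.08075927 0.88518252]
w 0.03002385876623698 [ 0.62910328 -0.18249069  0.05028708]
w 0.029938972625980918 [ 0.06557167 -1.27110394 -2.12931368] [ 0.62884303 -0.18241974  0.15936086] 6.2333
(array([ 173, 4224,    0,    0,    0,    0,    0,    0,    0,    0,    0,
          0,    0,   38, 2438,  582, 1161, 4479, 1141, 1418, 3932,  864]), array([-1.70000000e-01, -1.60000000e-01, -1.50000000e-01, -1.40000000e-01,
       -1.30000000e-01, -1.20000000e-01, -1.10000000e-01, -1.00000000e-01,
       -9.00000000e-02, -8.00000000e-02, -7.00000000e-02, -6.00000000e-02,
       -5.00000000e-02, -4.00000000e-02, -3.00000000e-02, -2.00000000e-02,
       -1.00000000e-02,  1.38777878e-16,  1.00000000e-02,  2.00000000e-02,
        3.00000000e-02,  4.00000000e-02,  5.00000000e-02]))
```

View pics/w2.png

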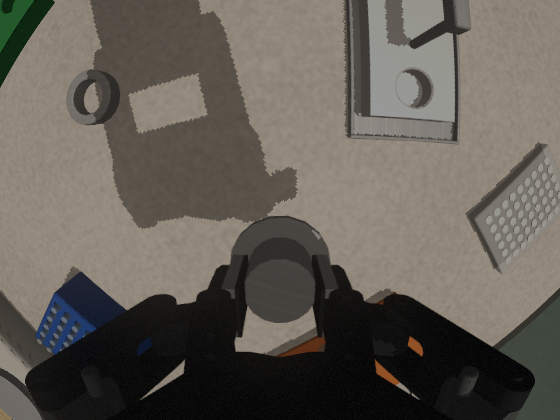

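The weight is held between the pads, knob at (280,280). The pocket is visible at (412,88). Next I measure the held weight and the pocket in this same camera frame.

```bash
cat > m.py <<'E'
from h import *
def fitc(p):
    c=np.mean(p,0); 
    A=np.c_[2*p,np.ones(len(p))]; s=np.linalg.lstsq(A,(p**2).sum(1),rcond=None)[0]
    return s[:2],np.sqrt(s[2]+s[:2]@s[:2])
def pocket(W,c,ax,ht=.033):
    # hole: pixels inside radius 25mm with z below top-4mm; rim = first block-top pts around
    ex=np.array([np.cos(ax),np.sin(ax)]); P=W.reshape(-1,3)
    n=P[np.hypot(P[:,0]-c[0],P[:,1]-c[1])<.024]; top=n[abs(n[:,2]-ht)<.0035]; print('topz',np.median(top[:,2]))
    for _ in range(4):
        t=np.arctan2(top[:,1]-c[1],top[:,0]-c[0]); r=np.hypot(top[:,0]-c[0],top[:,1]-c[1]); pts=[]
        for k in np.linspace(-np.pi,np.pi,49)[:-1]:
            s=(abs(t-k)<.066)&(r>.010)
            if s.sum()>2: i=np.argmin(np.where(s,r,9)); pts.append(top[i,:2])
        c,R=fitc(np.array(pts))
    return c,R,len(pts)
def block(W,ht=.033):
    P=W.reshape(-1,3); s=(abs(P[:,2]-ht)<.004)&(np.hypot(P[:,0]-.557,P[:,1]-.009)<.12)
    return cv2.minAreaRect((P[s,:2]*1000).astype(np.float32))
E
python3 - <<'E'
from m import *
d=load('w2'); W=fcloud(d); P=W.reshape(-1,3); e=np.array([.62884,-.18242,.15936])
for z0,z1,nm in((-.034,-.020,'flange'),(-.006,.008,'knob')):
    Q=P[(np.hypot(P[:,0]-e[0],P[:,1]-e[1])<.032)&(P[:,2]-e[2]>z0)&(P[:,2]-e[2]<z1)]-e
    print(nm,len(Q),np.median(Q,0),cv2.minEnclosingCircle((Q[:,:2]*1000).astype(np.float32)))
    s=np.linalg.lstsq(np.c_[Q[:,:2],np.ones(len(Q))],Q[:,2],rcond=None)[0]; print(' plane',s, np.std(Q[:,2]-np.c_[Q[:,:2],np.ones(len(Q))]@s), np.percentile(Q[:,2],[5,50,95]))
for f in('w1','w2'): 
    W=fcloud(load(f)); print(f,pocket(W,np.array([.613,-.034]),-.649)); print(block(W))
W=cloud(load('scene0')); print('scene',pocket(W,np.array([.613,-.034]),-.649))
E
```

```text
flange 2471 [-0.01533746  0.01176543 -0.02655374] ((-1.007378101348877, 0.47767162322998047), 25.63707733154297)
 plane [ 0.05369026 -0.03547296 -0.02536803] 0.001448757746044117 [-0.02808687 -0.02655374 -0.02320238]
knob 5046 [-0.00203749  0.00095224  0.00132115] ((-6.2220306396484375, 4.147272109985352), 28.64874267578125)
 plane [ 0.03984105 -0.02779632  0.00130128] 0.0022408729306246603 [-0.00379607  0.00132115  0.00550205]
topz 0.03358441697856869
w1 (array([ 0.60938469, -0.03296104]), np.float64(0.015875154318707996), 48)
((583.1962280273438, -12.953903198242188), (77.461669921875, 116.46701049804688), 53.26148223876953)
topz 0.03356842725711719
w2 (array([ 0.60935881, -0.03290204]), np.float64(0.015856556695323556), 48)
((586.4354248046875, -15.598522186279297), (77.52718353271484, 108.3331069946289), 53.74496078491211)
topz 0.031572411937660715
scene (array([ 0.61325796, -0.03334401]), np.float64(0.017486608211148752), 17)
```

The pocket is at (0.6094,-0.0329) with fitted radius 15.9 mm against a true 16, and the weight sits within 1 mm of the TCP. I move over the pocket and make a guarded descent.

```bash
python3 - <<'E'
from m import *
A=np.radians(53.2); p=np.array([.6094+.0005,-.0329-.0003])
manip.servo_line([.629,-.1825,.18],velocity=.2)
manip.servo_line([*p,.18],down(A),.15)
manip.servo_line([*p,.095],velocity=.1); manip.wait(.3)
f0=manip.get_ft_force(); print(manip.get_ee_pos(),f0)
d=grab('wrist','w3'); W=fcloud(d); P=W.reshape(-1,3); e=manip.get_ee_pos()
Q=P[(np.hypot(P[:,0]-e[0],P[:,1]-e[1])<.032)&(P[:,2]-e[2]>-.034)&(P[:,2]-e[2]<-.02)]
print(cv2.minEnclosingCircle((Q[:,:2]*1000).astype(np.float32)),manip.get_time_s())
s=grab('side','s3')['img']; g=grab('scene','c3')['img']
a=cv2.resize(d['img'][180:330,190:370],(400,333)); b=cv2.resize(g[170:290,200:344],(400,333))
cv2.imwrite('pics/v3.png',np.hstack([a,b]))
E
```

```text
[ 0.61002315 -0.03322263  0.09533312] [ 0.36081855 -0.78416693 -2.0477883 ]
((608.9053955078125, -32.53912353515625), 25.548227310180664) 9.0333
```

View pics/v3.png

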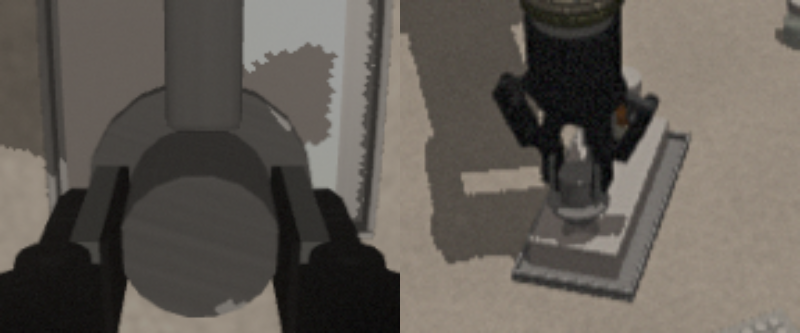

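The weight hangs upright over the pocket. Its flange centre is (608.9,-32.5) against the pocket's (609.4,-32.9), within 0.7 mm. I descend.

```bash
python3 - <<'E'
from m import *
p=np.array([.6102,-.0334]); f0=np.array(manip.get_ft_force())
ok=False
for z in [.083,.079,.076,.073,.070,.068,.067,.066,.065,.0645]:
    manip.servo_line([*p,z],velocity=.03); manip.wait(.15)
    f=np.array(manip.get_ft_force())-f0; print(z,manip.get_ee_pos().round(4) if hasattr(manip.get_ee_pos(),'round') else manip.get_ee_pos(),f.round(2))
    if np.linalg.norm(f)>6: break
print(manip.get_time_s())
E
```

```text
0.083 [ 0.6103 -0.0334  0.0832] [ 0.89 -1.46 -1.21]
0.079 [ 0.6102 -0.0334  0.079 ] [-0.46 -1.14  0.02]
0.076 [ 0.6102 -0.0334  0.076 ] [ 0.23 -0.41 -0.17]
0.073 [ 0.6102 -0.0334  0.073 ] [ 0.85 -1.09 -0.16]
0.07 [ 0.6102 -0.0334  0.07  ] [ 0.27 -1.2  -0.61]
0.068 [ 0.6102 -0.0334  0.068 ] [-0.08 -1.37 -0.2 ]
0.067 [ 0.6102 -0.0334  0.067 ] [ 0.5  -1.03  0.45]
0.066 [ 0.6102 -0.0334  0.066 ] [-0.07 -1.19  0.1 ]
0.065 [ 0.6104 -0.0334  0.0653] [-0.81 -0.5   4.83]
0.0645 [ 0.6104 -0.0334  0.0653] [-2.96  0.45  9.03]
13.4667
```

Contact came at z = 0.0653, exactly the expected seating height. I release, back off and check.

```bash
python3 - <<'E'
from m import *
p=[.6102,-.0334]
gripper_to(.055); manip.wait(.2)
manip.servo_line([*p,.10],velocity=.06)
manip.servo_line([*p,.19],velocity=.15)
manip.servo_line([.64,-.07,.22],velocity=.15);manip.wait(.3)
d=grab('wrist','w4'); W=fcloud(d); P=W.reshape(-1,3)
n=np.hypot(P[:,0]-.6094,P[:,1]+.0329)<.04
for a,b in((.060,.074),(.0362,.044)):
    Q=P[n&(P[:,2]>a)&(P[:,2]<b)]; print(len(Q),np.percentile(Q[:,2],[10,50,90]),cv2.minEnclosingCircle((Q[:,:2]*1000).astype(np.float32)))
Q=P[(P[:,2]>.100)&(P[:,2]<.12)&(np.hypot(P[:,0]-.555,P[:,1]-.008)<.06)]
print('bar',len(Q),np.median(Q[:,2]),cv2.minAreaRect((Q[:,:2]*1000).astype(np.float32)))
print(block(W),manip.get_time_s())
cv2.imwrite('pics/v4.png',d['img'][:360])
E
```

```text
1065 [0.06575057 0.06664663 0.06761698] ((610.2633666992188, -33.39653778076172), 15.967647552490234)
1241 [0.03775122 0.03869916 0.03958876] ((608.7283325195312, -30.827123641967773), 28.850494384765625)
bar 1870 0.1134940370190207 ((553.4895629882812, 9.386245727539062), (12.157761573791504, 81.45804595947266), 53.09141540527344)
((557.8721923828125, 5.937538146972656), (76.8270492553711, 178.5023193359375), 53.312156677246094) 16.4
```

View pics/v4.png

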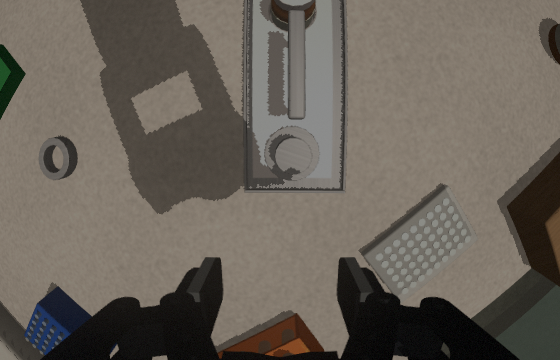

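The weight is seated at (292,153): knob top 66.6 mm and flange 38.7 mm against 66 and 38 expected, with the knob centre at (0.6103,-0.0334). The bar measures 81 x 12 mm and is centred at (0.5535,0.0094). I grip it and lift a little first to check level.

```bash
python3 - <<'E'
from m import *
A=np.radians(53.1); p=[.5535,.0094]
manip.servo_line([*p,.20],down(A),.15)
manip.servo_line([*p,.104],velocity=.07); manip.wait(.2)
print(manip.get_ee_pos(),manip.get_ft_force())
gripper_to(.004,110); manip.wait(.3); print('w',manip.get_grip_width(),manip.get_ft_force())
manip.servo_line([*p,.119],velocity=.03); manip.wait(.4)
print(manip.get_ee_pos(),manip.get_ft_force(),manip.get_ft_torque(),manip.get_time_s())
d=grab('wrist','w5'); W=fcloud(d); P=W.reshape(-1,3)
s=(abs(P[:,2]-.0485)<.008)&(abs((P[:,:2]-p)@[-.6,-.8]*-1)<.036)&(abs((P[:,:2]-p)@[.8,-.6])<.095)
Q=P[s]; m=np.median(Q[:,2]); Q=Q[abs(Q[:,2]-m)<.008]
k=np.linalg.lstsq(np.c_[Q[:,:2]-p,np.ones(len(Q))],Q[:,2],rcond=None)[0]; print('plane',len(Q),m,k)
g=grab('scene','c5')['img'];s=grab('side','s5')['img']
cv2.imwrite('pics/v5.png',np.hstack([cv2.resize(g[150:290,200:340],(390,390)),cv2.resize(s[140:260,210:330],(390,390))]))
E
```

```text
[0.55359502 0.00938553 0.10423996] [-0.03884125  0.12179345  0.47277672]
w 0.010066627767203252 [0.63699916 3.69459126 4.10445663]
[0.55348781 0.00940618 0.11897328] [-0.67617088 -0.90327525 -8.21823169] [-0.01594355  0.02600686 -0.00547814] 20.8917
plane 13125 0.04837055875701616 [0.00072974 0.00104705 0.04837315]
```

View pics/v5.png

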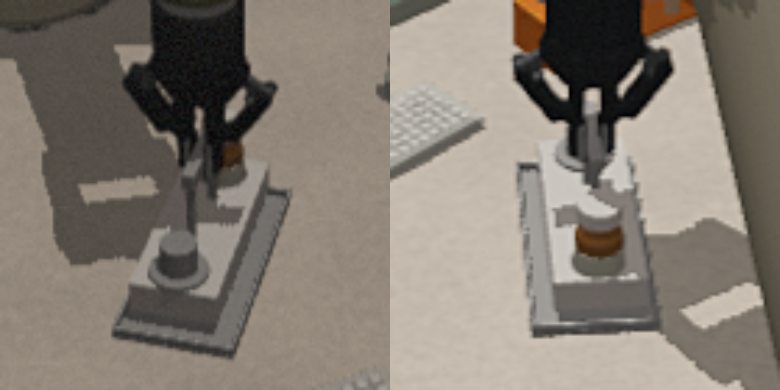

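The carrier hangs level (plane slope about 0.001), wrist force shows about 8 N of load, and both weight and bottle are seated. I lift to the final height and check.

```bash
python3 - <<'E'
from m import *
p=[.5535,.0094]
manip.servo_line([*p,.225],velocity=.06); manip.wait(.8)
print(manip.get_ee_pos(),manip.get_ft_force(),manip.get_ft_torque(),manip.get_grip_width(),manip.get_time_s())
d=grab('wrist','w6'); W=fcloud(d); P=W.reshape(-1,3)
s=(abs(P[:,2]-.154)<.008)&(np.hypot(*(P[:,:2]-p).T)<.1)
Q=P[s]; k=np.linalg.lstsq(np.c_[Q[:,:2]-p,np.ones(len(Q))],Q[:,2],rcond=None)[0]; print('plane',len(Q),np.median(Q[:,2]),k)
Q=P[(P[:,2]>.181)&(P[:,2]<.195)&(np.hypot(P[:,0]-.6095,P[:,1]+.033)<.03)];print('knob',len(Q),cv2.minEnclosingCircle((Q[:,:2]*1000).astype(np.float32)),np.median(Q[:,2]) if len(Q) else '')
g=grab('scene','c6')['img'];s=grab('side','s6')['img']
cv2.imwrite('pics/v6.png',np.hstack([cv2.resize(g[120:290,190:360],(390,390)),cv2.resize(s[110:260,200:350],(390,390))]))
E
```

```text
[0.55348632 0.00938538 0.22500514] [-0.54413816  0.48299657 -8.56497002] [ 0.02407923 -0.06915091  0.04180308] 0.009736436970108942 23.7583
plane 14379 0.15442699124332757 [0.00085011 0.00047798 0.15444139]
knob 175 ((603.8505859375, -28.98912239074707), 12.082756996154785) 0.18703715223183578
```

View pics/v6.png

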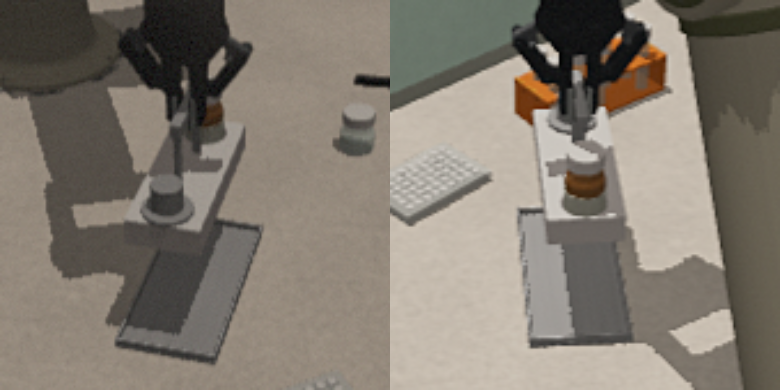

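The carrier hangs level above the empty tray. Its top is at 0.154, so the underside is near 0.124, with the weight and bottle in place. I hand it in.

```bash
python3 - <<'E'
from h import *
print(manip.hand_in(), manip.get_ee_pos(), manip.get_ft_force(), manip.get_time_s())
E
```

```text
the job is handed in; nothing more can be done
the job is handed in; nothing more can be done
```

The weight is in the empty pocket, the carrier is hanging from the gripper, and the job is handed in. The station gave no verdict, so what follows rests on my own checks.

- **Weight:** I gripped it by its knob and lowered it spigot-first. It made contact at the expected height and I let go. Afterwards the knob top measured 66.6 mm and the flange 38.7 mm, against 66 and 38 mm expected. The knob centre was within about 1 mm of the pocket centre.
- **Lift:** I gripped the handle bar at its middle with a 110 N grip and raised it 121 mm, to TCP z = 0.225 m. The underside is about 0.124 m above the bench, the slope is about 0.001 rad, and the load is about 8.6 N.
- **Aboard and clear:** The last pictures show the weight and the bottle in their pockets and the tray empty below. It took about 24 s of the 56 s allowed.

**Weak or missing checks:**
- **Knob fit while hanging:** this fit saw only part of the knob (12 mm radius instead of 16), so I discarded its centre. It did confirm the height, at 0.187 m.
- **Flange circle after release:** this fit was also off (28.9 mm radius), because its height band picked up other points.
- **Things standing around:** I did not measure the ring, jar, beaker and blue-capped bottle again afterwards. The arm's path stayed clear of them.

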